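Ink the hand seal and hold it ready over the form

ROBOT

A 7-joint arm with a two-finger parallel gripper is mounted at the origin on the work surface; the furniture and walls round the work are solid. World frame = base frame: x ahead of the robot, y to its left, z up, the work surface at z = 0. Lengths are in m, angles in rad, forces in N, time in s.
With the tool pointing down it reaches from about 0.35 to 0.9 m from the base axis. Payload 19.9 kg.
Tool frame: the origin (TCP) lies on the mounting face of the last link; the fingertips stand 173 mm ahead of it and the grasp point (between the pads) lies 155 mm ahead of it; z points along the fingers, y is the line along which they close (so a half turn about z gives the same grasp; the last joint's range is limited). The gripper opens to 85 mm and grips with 20 to 120 N. Pads are 22 mm wide; open, the fingers measure 114 mm over their backs; the gripper's body (76 mm by 85 mm) begins 54 mm behind the grasp point. The pads swing forward as they close: fully open they stand 13 mm farther back than shut.
Start: joints at [1.276, 0.417, -0.01, 1.614, 0.005, 1.111, -0.053], TCP at [0.156, -0.605, 0.405] pointing down, gripper open.
Joint ranges: [-2.81, 2.81], [-0.39, 2.02], [-1.27, 1.25], [0.06, 2.57], [-1.19, 4.33], [0.19, 2], [-2.82, 2.82]. Speed limits (rad/s): [1.89, 1.89, 2.39, 2.39, 3.01, 3.01, 3.01].

INTERFACE

Orientations are given as a unit quaternion [x, y, z, w].
In Python, from bench import manip, imaging, nets gives the robot as it stands.
- The arm moves only by the tool move_arm, never from a script. Its argument "steps" is one flat list of numbers, 7 for each row, row after row: the turn, a rotation vector about the tool's x, y, z in degrees, then the shift along the tool's x, y, z in cm, then the opening, from -1 (shut) to 1 (fully open), so that 0 is half open. In form: [wx, wy, wz, dx, dy, dz, fingers, wx, wy, wz, dx, dy, dz, fingers, ...]. A call has 1 to 12 rows; each row shifts and turns the commanded pose from where the row before left it, along the tool's axes as they then stand; what a row does not reach is not made up. A row lasts 1/8 s, in which the tool goes at most 62.5 mm and 10.7 degrees, less where a joint would pass 70% of its speed; a pose out of reach is approached as far as the arm can. A call with a gripper value outside its range is refused whole. The fingers move at their own pace and stop on an object; the grip force is fixed at half the most. Time passes only in rows, so rows that do not move let the fingers close. It gives the time, the measured TCP pose, the force, the opening and the grip force at its end, in the units of the state.
- manip.observe(): the state, without advancing time (a new reading comes with each control period).
- imaging.grab_frame(name): name is "scene" or "top" or "wrist"; returns a dict with "image" (384x512x3 uint8, blue, green, red), "z_map" (384x512 float32, m along the optical axis (not along the pixel's ray), 0 where there is no reading), "camera_matrix" (3x3 intrinsics, pixels), "pose" (4x4, takes a point from camera to world coordinates). Camera axes: x right, y up, looking along -z (the intrinsics and any distortion apply to the point x, -y, -z); pixel columns grow to the right and rows downward; lengths in m; the calibration is good to about 2 mm. A picture is of the moment at which its call begins.
- manip.sign_off(): hands the job in; it is judged then, once.
Trained networks look in a picture, given as the dict that the camera call returned (one of the last four; its "shot" number tells which), for a name from the list of things; names that differ only in an ending like _2 or _b are one class to them, and where a whole thing is asked for, a point or a joint stands for the part that bears it (a point fixed in the world has none). Each returns a list of dicts, best first, with "p" (0 to 1); they miss things now and then, are a little off and sometimes report something else, mostly with a low value. They report only what shows in the picture. A call takes as long as a camera call.
- nets.find_in(name, picture): "at" ([row, column] in pixels, amid what is visible of it).
- nets.trace(name, picture): "mask" (384x512 bool, what is visible of it) and "at" ([row, column] in pixels, amid what is visible of it).
The state is a dict: "clock": time; "q": joint angles; "qd": joint speeds; "joint_efforts": joint torques, N m; "eef_pos": TCP position; "tool_rot": TCP orientation; "contact_force": force on the tool from outside, world axes, zero at the start; "moment": the same for the moment, N m; "grip_width": opening from 0.0 (shut) to 1.0 (fully open); "grip_force": force on a finger pad.
Only numpy, scipy, OpenCV 4.12 (cv2) and the standard library are available. Lean on these libraries where they do the work, as an engineer would, in place of code of your own. Each camera call takes 0.05 s, during which the arm holds its last target. There are 200 camera calls.

TASK

Pick up the small brass seal by its wooden handle and press its face down on the sprung ink pad until the pad is fully down. Then carry it over the top of the wooden box to the clipboard and hold it still and upright about a centimetre above the form, centred over the printed circle, without ever touching the clipboard or its paper. Finish while still holding the seal there: do not put it down or let go, and leave the box and the other things on the desk where they are.

Things in the scene. Friction and masses are not known exactly. Their poses are not given: they have to be found in the camera images.
- seal_center (a point): Centre, half-way up (39 mm), of the hand seal: it stands upright on its round flat brass face, 26 mm across, and is 78 mm tall, about 0.11 kg. Its turned dark-wood handle is the part from 22 mm up to the top, 27 mm thick at its widest about 63 mm above the face, tapering below that to a waist of about 14 mm at 22 mm. z points up its axis; it is round, so its yaw does not matter.
- seal_foot (a point): Centre of the seal's brass face (its underside), 39 mm below seal_center on its axis; z points up the axis.
- ink_pad: Sprung ink pad, fixed to the desk: a low dark steel tray 84 x 112 mm (its x, y) with a rim 16 mm high, and in it a grey cloth-covered plate that stands proud of the rim. Origin: centre of its underside on the desk.
- pad_top (a point): Centre of the top face of the pad's plate, 24 mm above the desk when up; flat area 60 x 88 mm along the pad's x, y. It goes down with the plate.
- pad_plate (a joint): How far the pad's plate is pressed down, in m: 0 up, 0.006 fully down (a stop). Its spring starts to yield at about 2 N and is fully down at about 7 N; it comes back up by itself.
- clipboard: Small wooden clipboard fixed to the desk, 185 x 125 mm (its x, y), with a steel clip (14 mm high) at its +x end and a white form whose surface is 5 mm above the desk. Origin: centre of its underside.
- seal_circle (a point): Centre of the printed circle (40 mm inside diameter) on the form, on the paper's surface, 42 mm towards -x and 20 mm towards -y of the clipboard's centre in its own axes. The only circle; the square outline beside it is not the target. z points up.
- wooden_box: Closed walnut box, 140 x 194 x 79 mm (x, y, height), loose, 0.9 kg, standing between the ink pad and the clipboard. Origin: centre of its underside. To be passed over, not moved.
- ink_bottle: Bystander: ink bottle, 62 mm across, 60 mm tall, between the robot and the wooden box. Origin: centre of its underside.
- matchbox: Bystander: matchbox, 38 x 58 x 20 mm, at the right. Origin: centre of its underside.
- pocket_compass: Bystander: brass pocket compass, 53 x 66 x 15 mm, at the right. Origin: under its middle.
- table_bell: Bystander: brass hand bell, 67 mm across, 95 mm tall, at the left back. Origin: centre of its underside.

How it is judged:
By the outcome, as a careful person would: the job done as asked, in the order asked, and still so for the second after the job is handed in, while the arm keeps its last pose, push and grip.
It also fails if it takes over 54 s, if anything falls off the work surface, if the arm or the gripper's body presses on something with over 40 N, if the wrist force passes 120 N, or if a joint passes its speed limit or range.

## Working session

There is one attempt and no reset: what is moved stays moved. The work goes in short steps, Python scripts to look and compute and a tool call to move; the robot and the scene stay as the last step left them, time stands still between calls to the robot, and variables do not carry over. Pictures are saved under pics/ and viewed, at most 10 in all, crops included, and the job is handed in when it is done.

Besides the shell and the picture viewer there is one more tool, called after ">>>" as name(argument=value, ...) on one line, values as JSON. move_arm: Moves the arm, as the interface text tells. Its arguments: {"type":"object","properties":{"steps":{"type":"array"}},"required":["steps"]}

```bash
mkdir -p pics; cat > h.py <<'E'
import numpy as np, cv2
from bench import manip, imaging, nets
def pts(f):
    z=f["z_map"];K=f["camera_matrix"];v,u=np.mgrid[:z.shape[0],:z.shape[1]]
    p=np.stack([(u-K[0,2])/K[0,0]*z,-(v-K[1,2])/K[1,1]*z,-z],-1)
    P=f["pose"];w=p@P[:3,:3].T+P[:3,3];w[z<=0]=np.nan;return w
E
python3 - <<'E'
from h import *
s=manip.observe();print(s)
ims=[]
for n in("top","scene"):
    f=imaging.grab_frame(n);ims.append(f["image"]);w=pts(f);print(n,f["pose"].round(3).tolist())
    for t in("seal_center","ink_pad","clipboard","wooden_box","ink_bottle","table_bell","matchbox","pocket_compass"):
        r=nets.trace(t,f)
        for d in r[:2]:
            m=d["mask"];q=w[m];q=q[~np.isnan(q[:,0])]
            if len(q)<5: continue
            c,sz,a=cv2.minAreaRect((q[:,:2]*1000).astype(np.float32))
            print(t,round(d["p"],2),np.array(d["at"]).round(),m.sum(),"med",np.median(q,0).round(3),"rect",np.round(c),np.round(sz),round(a),"z",np.percentile(q[:,2],[5,50,95]).round(3))
cv2.imwrite("pics/a.png",cv2.resize(np.hstack(ims),(800,300)))
E
```

```text
{'clock': 0.0, 'q': array([ 1.27652288,  0.41798204, -0.01032651,  1.61417633,  0.00467962,
        1.11072822, -0.05298145]), 'qd': array([-0.0001584 , -0.00129943,  0.00017154, -0.0002881 , -0.00071301,
       -0.00062575, -0.00069311]), 'joint_efforts': array([-7.13914524e-04, -8.64437485e+01,  6.78425543e-01, -4.34898484e+01,
        1.91626250e-02,  7.49891071e-03, -1.51475700e-05]), 'eef_pos': array([ 0.15629058, -0.60499887,  0.40405408]), 'tool_rot': array([ 9.92021150e-01,  1.26069958e-01, -1.12668004e-04, -6.24822221e-04]), 'contact_force': array([-0.50541372, -1.21095314,  0.49351239]), 'moment': array([ 0.01347433, -0.02230201, -0.00662474]), 'grip_force': 0.0, 'grip_width': 1.0057177859219073}
top [[0.006, 0.982, -0.189, 0.233], [-1.0, 0.002, -0.022, 0.01], [-0.021, 0.189, 0.982, 1.471], [0.0, 0.0, 0.0, 1.0]]
seal_center 0.46 [223. 182.] 77 med [0.403 0.281 0.071] rect [406. 284.] [22. 24.] 63 z [0.004 0.071 0.081]
ink_pad 0.62 [194. 190.] 848 med [0.515 0.278 0.021] rect [519. 279.] [ 90. 113.] 4 z [0.008 0.021 0.029]
ink_pad 0.22 [194. 340.] 2003 med [ 0.515 -0.232  0.
[... 811 characters left out ...]
818, 0.575, 0.967], [0.0, 0.0, 0.0, 1.0]]
seal_center 0.74 [239. 232.] 191 med [0.4   0.291 0.046] rect [430. 261.] [ 24. 101.] 44 z [0.    0.046 0.077]
seal_center 0.37 [243. 128.] 430 med [0.614 0.484 0.028] rect [616. 479.] [49. 59.] 4 z [0.004 0.028 0.084]
ink_pad 0.96 [227. 208.] 839 med [0.505 0.291 0.02 ] rect [522. 281.] [105. 116.] 4 z [0.006 0.02  0.027]
clipboard 0.78 [163. 307.] 876 med [ 0.502 -0.228  0.006] rect [ 513. -231.] [188. 131.] 1 z [0.002 0.006 0.011]
wooden_box 0.85 [180. 261.] 2566 med [0.52  0.031 0.077] rect [586. -52.] [303. 232.] 87 z [0.009 0.077 0.083]
table_bell 0.71 [244. 129.] 466 med [0.615 0.484 0.027] rect [653. 452.] [ 62. 144.] 48 z [0.002 0.027 0.087]
```

View pics/a.png

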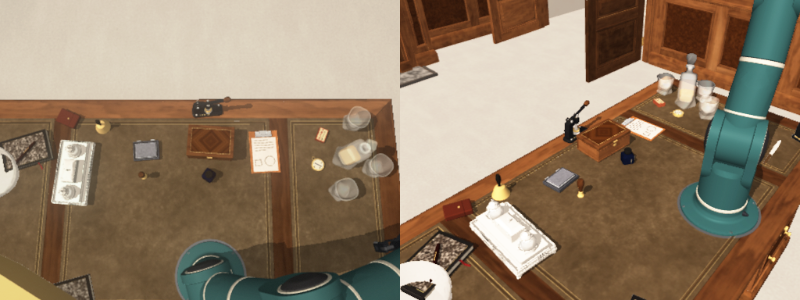

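The top view shows the seal around (142,175) in the half-scale image, the pad at (147,150), the box at (210,142) and the clipboard at (265,152). In the clipboard's near half, the circle is at the right and the square at its left. This matches the network positions.

>>> move_arm(steps=[0,0,-10.6,0,0,0,1,0,0,-10.6,0,0,0,1,0,0,-10.6,0,0,0,1,0,0,-10.6,0,0,0,1,0,0,-10.6,0,0,0,1,0,0,-10.6,0,0,0,1,0,0,-10.6,2,1,0,1,0,0,-1.3,4,3,0,1,0,0,0,4.5,4,0,1,0,0,0,4.5,4,0,1,0,0,0,4.5,4,0,1,0,0,0,4.5,4,0,1])

```text
clock: 2.4
eef_pos: [0.3622, -0.3668, 0.4049]
tool_rot: [0.707, 0.707, -0.0, 0.0]
contact_force: [1.2, -0.7, -0.3]
grip_width: 1.004
grip_force: 0.0
```

>>> move_arm(steps=[0,0,0,4,2,0,1,0,0,0,5,2,0,1,0,0,0,5,0,0,1,0,0,0,5,0,0,1,0,0,0,5,0,0,1,0,0,0,5,0,0,1,0,0,0,5,0,0,1,0,0,0,5,0,0,1,0,0,0,5,0,0,1,0,0,0,5,0,0,1,0,0,0,5,0,0,1,0,0,0,5,0,0,1])

```text
clock: 3.9
eef_pos: [0.4012, 0.2231, 0.405]
tool_rot: [0.707, 0.707, 0.0, 0.0]
contact_force: [1.6, -0.9, 0.3]
grip_width: 0.999
grip_force: 0.0
```

```bash
cat > w.py <<'E'
from h import *
import sys
s=manip.observe();print(s["eef_pos"].round(4),s["tool_rot"].round(3),s["q"].round(2),s["contact_force"].round(1))
f=imaging.grab_frame("wrist");w=pts(f);im=f["image"].copy()
for t in sys.argv[2:]:
    for d in nets.trace(t,f)[:2]:
        m=d["mask"];q=w[m];q=q[~np.isnan(q[:,0])]
        print(t,round(d["p"],2),np.round(d["at"]),m.sum())
        if len(q)<5: continue
        top=q[q[:,2]>np.percentile(q[:,2],95)-.025]
        for n,g in(("all",q),("top",top)):
            c,sz,a=cv2.minAreaRect((g[:,:2]*1000).astype(np.float32)); print(" ",n,np.round(c,1),np.round(sz),round(a,1),g[:,2].min().round(3),g[:,2].max().round(3))
cv2.imwrite("pics/"+sys.argv[1],im)
E
python3 w.py b.png seal_center ink_pad
```

```text
[0.4012 0.2231 0.405 ] [0.707 0.707 0.    0.   ] [ 0.28  0.21 -0.95  1.99  0.2   1.04 -0.76] [ 1.6 -0.9  0.3]
seal_center 0.9 [114. 261.] 584
  all [406.2 287.1] [31. 28.] 0.8 -0.001 0.079
  top [404.7 286. ] [26. 26.] 89.8 0.063 0.079
ink_pad 0.64 [120. 351.] 7128
  all [519.9 278.9] [ 91. 118.] 4.6 -0.001 0.027
  top [518.7 278.8] [ 89. 118.] 4.6 0.0 0.027
ink_pad 0.49 [118. 356.] 4535
  all [518.9 279.1] [69. 96.] 4.8 0.007 0.027
  top [518.9 279.1] [69. 96.] 4.8 0.007 0.027
```

View pics/b.png

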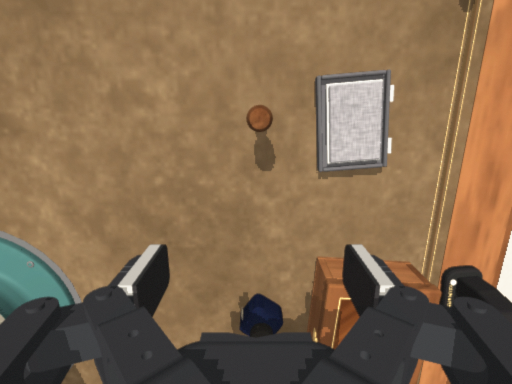

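The wrist view shows the seal's top at (118,259), the pad at (120,353) and both fingers clear. The seal is at about (0.404,0.286).

>>> move_arm(steps=[0,0,0,3,0.3,2,1,0,0,0,3.2,0,3,1,0,0,0,0,0,3,1,0,0,0,0,0,1,1,0,0,0,0,0,0,1,0,0,0,0,0,0,1])

```text
clock: 4.8
eef_pos: [0.4048, 0.2833, 0.3158]
tool_rot: [0.708, 0.707, 0.001, 0.0]
contact_force: [-0.9, 0.6, 0.2]
grip_width: 1.001
grip_force: 0.0
```

```bash
python3 w.py c.png seal_center
```

```text
[0.4048 0.2833 0.3158] [0.708 0.707 0.001 0.   ] [ 0.05  0.43 -0.87  1.99  0.42  0.9  -1.04] [-0.9  0.6  0.2]
seal_center 0.85 [192. 256.] 1233
  all [398.1 281.6] [42. 26.] 36.6 0.0 0.079
  top [404.7 287.2] [25. 26.] 86.8 0.052 0.079
```

View pics/c.png

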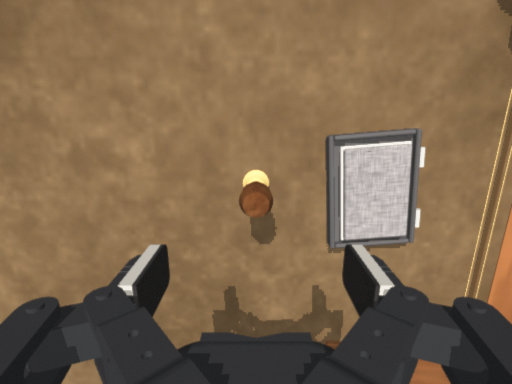

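The wrist view shows the seal midway between the fingers, with its top at (200,256) and foot at (180,256). I'll shift 3 mm, go down and close.

>>> move_arm(steps=[0,0,0,0.3,0,2.5,1,0,0,0,0,0,2.5,1,0,0,0,0,0,2.5,1,0,0,0,0,0,1.6,1,0,0,0,0,0,1,1,0,0,0,0,0,0,1,0,0,0,0,0,0,-0.2,0,0,0,0,0,0,-0.8,0,0,0,0,0,0,-1,0,0,0,0,0,0,-1,0,0,0,0,0,0,-1,0,0,0,0,0,0,-1])

```text
clock: 6.4
eef_pos: [0.4045, 0.2868, 0.2141]
tool_rot: [0.707, 0.707, 0.0, 0.0]
contact_force: [-0.6, -0.9, 7.0]
grip_width: 0.28
grip_force: 58.3
```

>>> move_arm(steps=[0,0,0,0,0,-1,-1,0,0,0,0,0,-2.5,-1,0,0,0,0,0,-2.5,-1,0,0,0,0,2.5,0,-1,0,0,0,-0.4,4,0,-1,0,0,0,-0.4,4,0,-1,0,0,0,0,0.9,0,-1,0,0,0,0,0,0,-1,0,0,0,0,0,0,-1])

```text
clock: 7.52
eef_pos: [0.5174, 0.279, 0.2739]
tool_rot: [0.707, 0.707, -0.0, -0.0]
contact_force: [0.1, 0.3, -1.4]
grip_width: 0.283
grip_force: 59.0
```

```bash
python3 w.py d.png seal_center ink_pad
python3 - <<'E'
from h import *
f=imaging.grab_frame("scene");w=pts(f)
for t in("seal_center",):
    for d in nets.trace(t,f)[:1]:
        print(d["p"],d["at"]);r,c=map(int,d["at"])
        cv2.imwrite("pics/e.png",cv2.resize(f["image"][max(r-50,0):r+50,max(c-65,0):c+65],None,fx=5,fy=5,interpolation=2))
E
```

```text
[0.5174 0.279  0.2739] [ 0.707  0.707 -0.    -0.   ] [ 0.03  0.63 -0.77  1.79  0.54  0.94 -0.97] [ 0.1  0.3 -1.4]
seal_center 0.76 [258. 255.] 4145
  all [517.5 270.2] [25. 44.] 3.1 0.023 0.139
  top [516.6 280.2] [24. 24.] 86.5 0.112 0.139
ink_pad 0.83 [176. 256.] 10677
  all [516.8 284.3] [ 92. 103.] 3.9 -0.002 0.11
  top [518.4 284. ] [ 88. 103.] 4.5 0.0 0.11
0.59 [209.4, 202.0]
```

View pics/d.png

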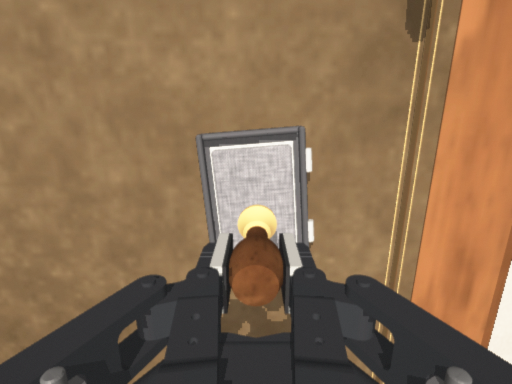

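View pics/e.png

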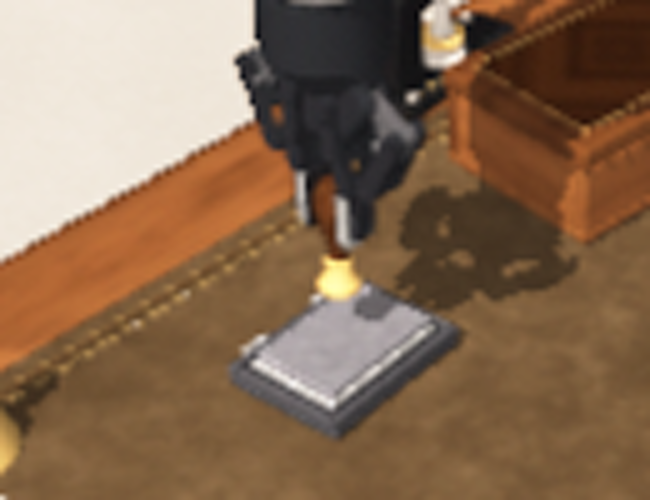

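Both views show the seal upright in the fingers (foot at (222,257) in the wrist view), above the middle of the pad. I'll press it down.

>>> move_arm(steps=[0,0,0,0,0,1.5,-1,0,0,0,0,0,1.5,-1,0,0,0,0,0,0.5,-1,0,0,0,0,0,0.3,-1,0,0,0,0,0,0.2,-1,0,0,0,0,0,0.2,-1,0,0,0,0,0,0,-1])

```text
clock: 8.65
eef_pos: [0.5184, 0.2788, 0.2322]
tool_rot: [0.707, 0.707, 0.0, 0.0]
contact_force: [-4.4, -2.1, 8.0]
grip_width: 0.277
grip_force: 60.3
```

>>> move_arm(steps=[0,0,0,0,0,0.1,-1,0,0,0,0,0,0.1,-1,0,0,0,0,0,0,-1,0,0,0,0,0,0,-1])

```text
clock: 9.15
eef_pos: [0.5186, 0.2794, 0.2317]
tool_rot: [0.707, 0.707, 0.001, 0.0]
contact_force: [-9.2, -3.3, 32.5]
grip_width: 0.28
grip_force: 63.3
```

The pad is at its stop: 32 N with no further travel. Lifting.

>>> move_arm(steps=[0,0,0,0,0,-0.5,-1,0,0,0,0,0,-1,-1,0,0,0,0,0,-2.5,-1,0,0,0,0,0,-3,-1,0,0,0,0,0,-3,-1,0,0,0,0,0,-3,-1,0,0,0,0,0,-0.5,-1,0,0,0,0,0,0,-1])

```text
clock: 10.15
eef_pos: [0.5184, 0.2783, 0.3644]
tool_rot: [0.707, 0.707, -0.0, 0.0]
contact_force: [-0.9, -0.5, -1.9]
grip_width: 0.279
grip_force: 59.2
```

>>> move_arm(steps=[0,0,0,-2,0,0,-1,0,0,0,-4,-0.4,0,-1,0,0,0,-5,-0.4,0,-1,0,0,0,-6,-0.4,0,-1,0,0,0,-6,-0.4,0,-1,0,0,0,-6,-0.4,0,-1,0,0,0,-6,-0.4,0,-1,0,0,0,-6,-0.4,0,-1,0,0,0,-6,-0.4,0,-1,0,0,0,-5,-0.4,0,-1,0,0,0,-4,-0.4,0,-1,0,0,0,-3,0,0,-1])

```text
clock: 11.65
eef_pos: [0.4774, -0.3134, 0.3633]
tool_rot: [0.708, 0.706, -0.0, -0.001]
contact_force: [-0.5, -0.1, -0.5]
grip_width: 0.283
grip_force: 59.2
```

>>> move_arm(steps=[0,0,0,-1,0,0,-1,0,0,0,0,0,0,-1])

```text
clock: 11.9
eef_pos: [0.4781, -0.3213, 0.3638]
tool_rot: [0.707, 0.707, 0.0, -0.001]
contact_force: [0.1, -0.1, -1.2]
grip_width: 0.284
grip_force: 59.2
```

```bash
cat >> w.py <<'E'
np.save("w.npy",w)
E
python3 w.py f.png clipboard seal_circle seal_center
```

```text
[ 0.4781 -0.3213  0.3638] [ 0.707  0.707  0.    -0.001] [ 1.1   0.47 -0.73  1.76  0.35  1.05  0.25] [ 0.1 -0.1 -1.2]
clipboard 0.81 [ 88. 287.] 22111
  all [ 515.3 -231.8] [190. 128.] 2.9 -0.002 0.017
  top [ 515.3 -231.8] [190. 128.] 2.9 -0.002 0.017
seal_circle 0.92 [ 87. 291.] 22057
  all [ 520.8 -231.9] [201. 127.] 2.9 -0.031 0.017
  top [ 515.5 -232.1] [190. 127.] 2.9 -0.002 0.017
seal_center 0.68 [257. 259.] 4225
  all [ 475.6 -403.7] [ 55. 189.] 8.9 -0.001 0.229
  top [ 477.6 -319.6] [24. 24.] 4.5 0.202 0.229
```

View pics/f.png

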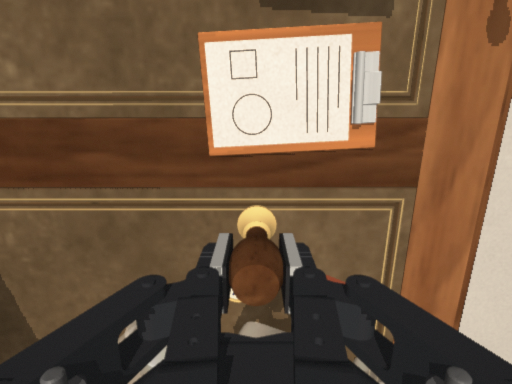

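The wrist view shows the circle at about (114,252), the square at (64,243), and the seal's foot at (222,257), upright. I'll locate the circle precisely.

```bash
python3 - <<'E'
from h import *
w=np.load("w.npy");im=cv2.imread("pics/f.png");g=cv2.cvtColor(im,6)
_,b=cv2.threshold(g[88:142,222:282],150,255,cv2.THRESH_BINARY)
n,l,st,c=cv2.connectedComponentsWithStats(b,connectivity=4)
for i in range(1,n):
    if 300<st[i,4]<2500:
        u,v=c[i]+[222,88];print(st[i],u,v,w[int(round(v)),int(round(u))])
h=cv2.cvtColor(im,40);m=((h[...,0]>15)&(h[...,0]<35)&(h[...,1]>80)&(h[...,2]>150)).astype(np.uint8);m[:200]=0;m[250:]=0;m[:,:230]=0;m[:,285:]=0
v,u=np.nonzero(m);q=w[v,u];print("brass",len(q),np.nanmin(q,0),np.nanmax(q,0))
E
```

```text
brass 924 [ 0.44689262 -0.39581229 -0.00095778] [ 0.5113052  -0.30904364  0.17309555]
```

```bash
python3 - <<'E'
from h import *
w=np.load("w.npy");im=cv2.imread("pics/f.png");g=cv2.cvtColor(im,6)
a=g[90:140,227:277];k=cv2.morphologyEx(a,cv2.MORPH_BLACKHAT,np.ones((7,7)));v,u=np.nonzero(k>60)
(cx,cy),ax,_=cv2.fitEllipse(np.c_[u,v].astype(np.float32));cx+=227;cy+=90
print(len(u),cx,cy,ax,w[int(round(cy)),int(round(cx))])
h=cv2.cvtColor(im,40);m=((h[...,0]>15)&(h[...,0]<35)&(h[...,1]>80)&(h[...,2]>150));m[:200]=0;m[250:]=0;m[:,:230]=0;m[:,285:]=0
q=w[m];q=q[(q[:,2]>.14)&(q[:,2]<.19)];print(len(q),np.percentile(q,[1,50,99],axis=0).round(4))
E
```

```text
154 251.64180755615234 113.8975601196289 (38.60429763793945, 39.97996139526367) [ 0.47364973 -0.25406621  0.00574525]
862 [[ 0.466  -0.3279  0.1513]
 [ 0.4777 -0.3154  0.1575]
 [ 0.49   -0.3093  0.1723]]
```

>>> move_arm(steps=[0,0,0,2,-0.2,0,-1,0,0,0,3,-0.2,0,-1,0,0,0,1.7,0,2,-1,0,0,0,0,0,3,-1,0,0,0,0,0,3,-1,0,0,0,0,0,2,-1,0,0,0,0,0,1,-1,0,0,0,0,0,0,-1,0,0,0,0,0,0,-1])

```text
clock: 13.22
eef_pos: [0.4745, -0.2544, 0.2555]
tool_rot: [0.707, 0.707, 0.0, 0.001]
contact_force: [-0.4, 1.0, -1.0]
grip_width: 0.281
grip_force: 59.2
```

```bash
python3 w.py g.png
```

```text
[ 0.4745 -0.2544  0.2555] [0.707 0.707 0.    0.001] [ 0.97  0.55 -0.67  1.93  0.46  0.82  0.04] [-0.4  1.  -1. ]
```

View pics/g.png

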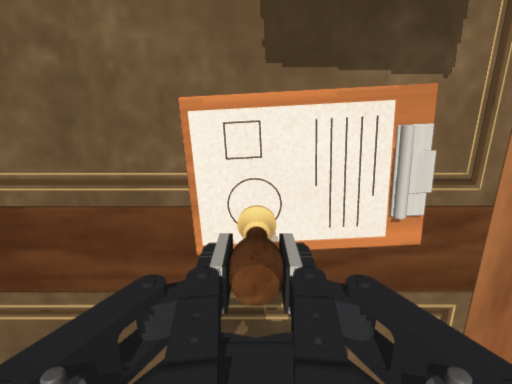

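The view shows the circle centred at about (203,254) and the seal's foot over its near half because of perspective. A final 2.6 cm descent with a 1 mm trim is left.

>>> move_arm(steps=[0,0,0,0,-0.1,1,-1,0,0,0,0,0,1,-1,0,0,0,0,0,0.4,-1,0,0,0,0,0,0.2,-1,0,0,0,0,0,0,-1,0,0,0,0,0,0,-1,0,0,0,0,0,0,-1,0,0,0,0,0,0,-1])

```text
clock: 14.28
eef_pos: [0.4732, -0.2544, 0.2288]
tool_rot: [0.707, 0.707, 0.0, 0.0]
contact_force: [-0.3, -0.2, -1.4]
grip_width: 0.283
grip_force: 59.2
```

```bash
python3 w.py i.png; python3 - <<'E'
from h import *
w=np.load("w.npy");im=cv2.imread("pics/i.png")
h=cv2.cvtColor(im,40);m=((h[...,0]>15)&(h[...,0]<35)&(h[...,1]>80)&(h[...,2]>150));m[:190]=0;m[250:]=0;m[:,:230]=0;m[:,285:]=0
q=w[m];print(len(q),np.nanpercentile(q,[1,50,99],axis=0).round(4))
E
```

```text
[ 0.4732 -0.2544  0.2288] [0.707 0.707 0.    0.   ] [ 0.95  0.59 -0.64  1.94  0.5   0.77  0.01] [-0.3 -0.2 -1.4]
853 [[ 0.4614 -0.2617  0.0167]
 [ 0.4736 -0.2487  0.0225]
 [ 0.4854 -0.2429  0.0375]]
```

View pics/i.png

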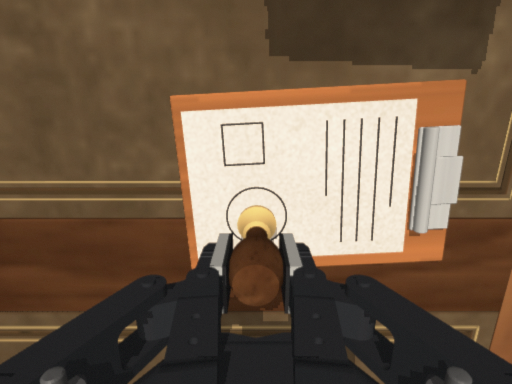

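The view shows the circle centred at about (215,257), with the seal's foot above it and centred to within 2 mm. The foot is about 1 cm off the paper. Handing in.

```bash
python3 -c "
from h import *
print(manip.sign_off())"
```

```text
the job is handed in; nothing more can be done
None
```

The job is handed in at about 14 s: I pressed the seal on the pad to its stop, carried it over the box, and am holding it upright about 1 cm above the form, centred on the circle to within about 2 mm.

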